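# Load and tip the sample-pot trough

### The arm

A 6-joint arm with a two-finger parallel gripper is mounted at the origin on the work surface. World frame = base frame: x ahead of the robot, y to its left, z up, the work surface at z = 0. Lengths are in mm, angles in rad, forces in N, time in s.
With the tool pointing down it reaches from about 250 to 775 mm from the base axis. Payload 4 kg.
Tool frame: the origin (TCP) lies midway between the tips of the shut fingers; the grasp point (between the pads) lies 19 mm behind it; z points along the fingers, y is the direction in which the jaws open and shut (so a half turn about z gives the same grasp; the last joint's range is limited). The gripper opens to 85 mm and grips with 20 to 120 N. Pads are 22 mm wide; open, the fingers measure 114 mm over their backs; the gripper's body (76 mm by 85 mm) begins 54 mm behind the grasp point. The pads swing forward as they close: fully open they stand 13 mm farther back than shut.
Start: joints at [1.034, 0.087, 1.371, -0, 1.684, -0.103], TCP at [231.188, 499.069, 231.341] pointing down, gripper open.
Joint ranges: [-3.1, 3.1], [-0.76, 2.03], [0.27, 2.55], [-1.08, 4.22], [0.17, 2.65], [-2.57, 2.57]. Speed limits (rad/s): [2.79, 2.79, 3.14, 3.14, 3.14, 3.14].

### API

Orientations are given as a unit quaternion [x, y, z, w].
In Python, from workcell import robot gives the robot as it stands. The module is installed in compiled form; this text tells all that it offers.
- The arm moves only by the tool arm_command, never from a script. Its argument "deltas" is a list of rows, each a list of 3 entries, a list of its own where there are three numbers: the shift along the tool's x, y, z in mm, then the turn about the tool's z in rad, then the opening, from -1 (shut) to 1 (fully open), so that 0 is half open. In form: [[[x, y, z], turn, hand], ...]. A call has 1 to 10 rows; each row shifts and turns the commanded pose from where the row before left it, along the tool's axes as they then stand; what a row does not reach is not made up. A row lasts 1/8 s, in which the tool goes at most 62.5 mm and 10.7 degrees, less where a joint would pass 70% of its speed; a pose out of reach is approached as far as the arm can. A call with a gripper value outside its range is refused whole. The fingers move at their own pace and stop on an object; "newtons" is the grip in N (left out, the last holds). Time passes only in rows, so rows that do not move let the fingers close. It gives the time, the measured TCP pose, the force and the opening at its end, in the units of the state.
- robot.observe(): the state, without advancing time (a new reading comes with each control period).
- robot.get_image(name): name is "scene" or "side" or "wrist"; returns (picture, depth): 420x560x3 uint8, red, green, blue; 420x560 float32, mm along the optical axis (not along the pixel's ray), 0 where there is no reading.
- robot.calibration(name): a dict with "fx", "fy", "cx", "cy" (pixels), "pose" (4x4, takes a point from camera to world coordinates). Camera axes: x right, y down, z forward; pixel columns grow to the right and rows downward; lengths in mm; the calibration is good to about 2 mm. A picture is of the moment at which its call begins: read the wrist's pose just before it. calibration takes no time and is no camera call; for the wrist camera it gives the pose at the moment of the call.
- robot.job_done(): hands the job in, once; it reports no verdict.
Trained networks look in the newest picture that a camera, given by its name, has taken for a name from the list of things; names that differ only in an ending like _2 or _b are one class to them, and where a whole thing is asked for, a point or a joint stands for the part that bears it (a point fixed in the world has none). Each returns a list of dicts, best first, with "conf" (0 to 1); they miss things now and then, are a little off and sometimes report something else, mostly with a low value. They report only what shows in the picture. A call takes as long as a camera call.
- robot.recognise(name, camera): "centre" ([column, row] as shares, 0 to 1, of the picture: columns of its width, rows of its height, amid what is visible of it).
- robot.silhouettes(name, camera): "mask" (420x560 bool, what is visible of it) and "centre" ([column, row] as shares, 0 to 1, of the picture: columns of its width, rows of its height, amid what is visible of it).
The state is a dict: "clock": time; "joints": joint angles; "qd": joint speeds; "effort": joint torques, N m; "position": TCP position; "tcp_rot": TCP orientation; "force": force on the tool from outside, world axes, zero at the start; "torque": the same for the moment, N m; "opening": opening from 0.0 (shut) to 1.0 (fully open).
Only numpy, scipy, OpenCV 4.12 (cv2) and the standard library are available. Lean on these libraries where they do the work, as an engineer would, in place of code of your own. Each camera call takes 0.05 s, during which the arm holds its last target.

### The job

Stand the loose sample pot upright in the empty end of the tipping trough (the end away from the push ledge), then push the ledge down until the trough is pressed home on its rubber-tipped stop and hold it there a moment while all three pots slide down against the ledge end. Then ease the trough back up to level under your fingers, never letting it spring back, and leave it. Never press on the trough with more than 20 N, keep the fingers off the two pots that are already in it, and leave the other glassware where it stands.

Things in the scene. Friction and masses are not known exactly. Their poses are not given: they have to be found in the camera images.
- stand: Grey base plate 300 x 110 x 12 mm, fixed, with two aluminium cheeks (50 mm long, 8 mm thick, at y = +-42 mm, tops 140 mm above the bench) that carry the steel trough between them. Origin: centre of the plate's underside, on the bench. x points along the trough towards the push ledge, z up. The hinge axis runs along its y, 130 mm above the origin.
- tray (a joint): Tilt of the trough: 0 = level, grows as the ledge end goes down. A spring holds it level: 3 to 6 N down on the ledge tips it, less once the pots have slid; let go, it snaps back. The stop ends it somewhere between 0.30 and 0.55 rad, differing each time: feel for it (the push then rises by about 2 N per mm; at 9 N it is home). Pots slide from 0.15 to 0.25 rad on.
- tray_floor (a point): Middle of the trough's inner floor, 10 mm above the hinge axis; turns with the trough, axes as the stand's when level. The trough is 50 mm wide and 280 mm long inside (x -140 to +140 mm), walls 4 mm thick, 20 mm high at the sides and the empty end, 32 mm at the ledge end.
- ledge (a point): Where to push: point on the top face of the push ledge, a bare steel flap 4 mm thick, 58 mm wide, beyond the ledge-end wall, level with the trough's floor. It reaches from 144 to 206 mm from the hinge axis; this point is at 188 mm, 10 mm above the axis, and turns with the trough: 50 to 100 mm down and up to 25 mm inwards at the stop.
- stop: Dark steel socket of the stop screw, 28 mm across, 40 mm high, on the base plate under the trough, 110 mm from the hinge towards the ledge. Origin: centre of its underside. A screw with an 18 mm round rubber head stands out of it, set to a height that differs each time and is not in this pose; the trough lands on the rubber, which gives a little.
- pot_loose: The loose sample pot, standing on the bench: capped round pot with white cap, 36 mm diameter, 46 mm high, 40 to 90 g, same as the other two. Origin: centre of its underside, z up.
- pot_front: Sample pot (36 mm diameter, 46 mm high) standing in the trough, the one nearer the ledge; starts 43 to 60 mm on the ledge side of the middle. Origin: centre of its underside.
- pot_rear: Sample pot (36 mm diameter, 46 mm high) standing in the trough near the middle (within 15 mm of it). Origin: centre of its underside. Behind it the trough is empty for over 105 mm.
- bottle: Amber reagent bottle, 66 mm diameter, 140 mm high, standing on the bench; leave alone. Origin: centre of its underside.
- beaker: Glass beaker, 74 mm diameter, 90 mm high, empty, standing on the bench; leave alone. Origin: centre of its underside.
- tube_rack: Green rack 60 x 160 x 68 mm with four glass tubes up to 117 mm high; leave alone. Origin: centre of its underside, long side along its y.

How it is judged:
By the outcome, as a careful person would: the job done as asked, in the order asked, and still so for the second after the job is handed in, with the robot touching nothing.
It also fails if it takes over 64 s, if anything falls off the work surface, if the arm or the gripper's body presses on something with over 40 N, if the wrist force passes 120 N, or if a joint passes its speed limit or range.

## Working session

There is one attempt and no reset: what is moved stays moved. The work goes in short steps, Python scripts to look and compute and a tool call to move; the robot and the scene stay as the last step left them, time stands still between calls to the robot, and variables do not carry over. Pictures are saved under pics/ and viewed, and the job is handed in when it is done.

Besides the shell and the picture viewer there is one more tool, called after "Emit:" as name(argument=value, ...) on one line, values as JSON. arm_command: Moves the arm, as the interface text tells. Its arguments: {"type":"object","properties":{"deltas":{"type":"array"},"newtons":{"type":"number"}},"required":["deltas"]}

```bash
mkdir -p pics
cat > h.py <<'E'
import numpy as np, cv2
from workcell import robot
def snap(cam,fn=None):
    c=robot.calibration(cam); im,d=robot.get_image(cam)
    if fn: cv2.imwrite('pics/'+fn,im[:,:,::-1])
    return im,d,c
def pts(d,c,mask=None):
    v,u=np.nonzero((d>0) if mask is None else (mask&(d>0)))
    z=d[v,u]; P=np.stack([(u-c['cx'])/c['fx']*z,(v-c['cy'])/c['fy']*z,z,np.ones_like(z)])
    return (np.array(c['pose'])@P)[:3].T
E
python3 - <<'E'
from h import *
s=robot.observe(); print(s)
for cam in ['scene','side']:
    im,d,c=snap(cam,cam+'0.png'); print(cam,np.array(c['pose']).round(2).tolist(),c['fx'])
    for n in ['stand','ledge','stop','pot_loose','pot_front','bottle','beaker','tube_rack']:
        for r in robot.silhouettes(n,cam)[:4]:
            m=r['mask']
            if r['conf']<0.3: continue
            P=pts(d,c,m)
            if len(P)==0: continue
            print(n,round(r['conf'],2),(np.array(r['centre'])*[560,420]).round(),m.sum(),np.median(P,0).round(),np.percentile(P,3,axis=0).round(),np.percentile(P,97,axis=0).round())
print(robot.observe()['clock'])
E
```

```text
{'clock': 0.0, 'joints': array([ 1.03388798e+00,  8.79566091e-02,  1.37231099e+00, -1.26014786e-05,
        1.68358456e+00, -1.03066800e-01]), 'qd': array([ 0.00039819, -0.00013822, -0.00172697, -0.00033977, -0.00020253,
       -0.00052767]), 'effort': array([ 4.95133884e-05, -3.51879966e+01, -3.13265204e+01, -6.22608491e-05,
        1.10829950e-02, -7.55073188e-06]), 'position': array([230.92575424, 498.60830664, 230.10946163]), 'tcp_rot': array([ 2.15224131e-01,  9.76564026e-01, -1.07437516e-03, -3.49425391e-04]), 'force': array([-0.19290768,  0.09212174,  0.12355061]), 'torque': array([ 0.02471801,  0.02607185, -0.01732542]), 'opening': 0.998447494227293}
scene [[-0.74, 0.46, -0.49, 1022.74], [0.67, 0.5, -0.55, 561.04], [-0.0, -0.73, -0.68, 763.67], [0.0, 0.0, 0.0, 1.0]] 397.1279737350786
stand 0.77 [282. 218.] 6145 [535.  17.  51.] [ 474. -157.    3.] [579. 169. 161.]
ledge 0.59 [294. 198.] 2499 [529.  58. 142.] [ 498. -158.  138.] [556. 181. 166.]
stop 0.8 [305. 235.] 280 [531.  96.  52.] [481.  53.  12.] [544. 109.  78.]
pot_loose 0.61 [229. 157.] 130 [ 462. -313.   42.] [ 438.
[... 477 characters left out ...]
.0]] 398.3136865089263
stand 0.71 [281. 245.] 6119 [515. -67.  13.] [ 471. -165.    6.] [569. 125. 160.]
ledge 0.7 [283. 221.] 2503 [524. -60. 142.] [ 494. -162.  118.] [552. 178. 165.]
pot_loose 0.88 [305. 367.] 519 [ 448. -326.   44.] [ 434. -336.    1.] [ 465. -305.   47.]
pot_loose 0.69 [287. 222.] 2371 [523. -65. 142.] [ 494. -162.  137.] [551. 174. 164.]
bottle 0.76 [438. 324.] 1993 [ 679. -377.   87.] [ 663. -398.    9.] [ 707. -346.  139.]
bottle 0.56 [282. 222.] 2399 [524. -63. 142.] [ 494. -162.  136.] [551. 177. 164.]
beaker 0.84 [186. 169.] 803 [394. 347.  62.] [364. 335.   3.] [426. 404.  89.]
tube_rack 0.69 [262. 145.] 1442 [658. 388.  45.] [576. 364.  -1.] [728. 449. 106.]
0.9
```

View pics/scene0.png

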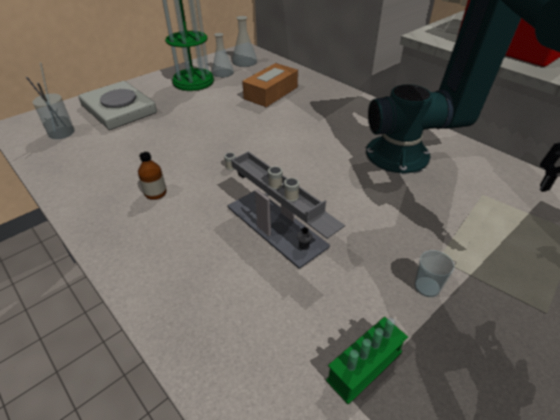

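View pics/side0.png

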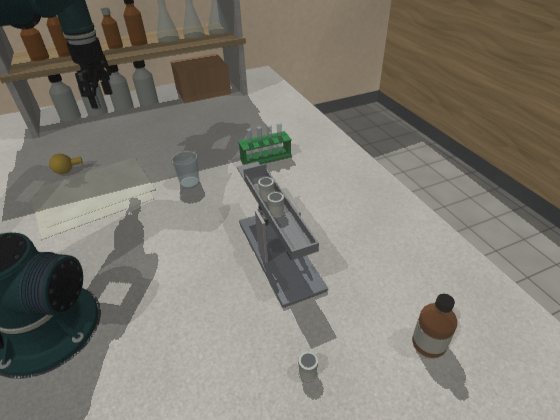

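Run:
```python
from h import *
for cam in ['scene','side']:
    im,d,c=snap(cam); P=pts(d,c)
    Q=P[(P[:,0]>430)&(P[:,0]<630)&(P[:,1]>-190)&(P[:,1]<240)]
    for nm,a,b in [('trough',134,170),('floor',134,146),('rim',155,164),('plate',8,16)]:
        R=Q[(Q[:,2]>a)&(Q[:,2]<b)]
        r=cv2.minAreaRect(R[:,:2].astype(np.float32)); print(cam,nm,len(R),np.round(r[0],1),np.round(r[1],1),round(r[2],2),np.median(R[:,2]).round(1))
    R=Q[(Q[:,2]>180)&(Q[:,2]<192)]
    k=cv2.kmeans(R[:,:2].astype(np.float32),2,None,(3,50,.1),5,cv2.KMEANS_PP_CENTERS)
    for j in range(2):
        S=R[k[1][:,0]==j]; print('pot',len(S),S.mean(0).round(1),S.min(0).round(),S.max(0).round(),cv2.minEnclosingCircle(S[:,:2].astype(np.float32)))
    R=P[(P[:,0]>420)&(P[:,0]<490)&(P[:,1]>-350)&(P[:,1]<-285)]
    for z0 in (41,): 
        S=R[(R[:,2]>z0)&(R[:,2]<51)]; print('loose',len(S),S.mean(0).round(1),cv2.minEnclosingCircle(S[:,:2].astype(np.float32)))
    np.save(cam+'.npy',P)
```

```text
scene trough 2760 [534.4  12.3] [353.5  77.8] 89.23 143.2
scene floor 1574 [534.9  13.7] [350.7  76.6] 89.81 140.9
scene rim 589 [525.7 -18.9] [290.9  61. ] 89.16 159.8
scene plate 2408 [525.5 -17.8] [301.3 111.9] 89.14 12.7
pot 145 [524.7  40.3 186.1] [504.  21. 180.] [541.  55. 190.] ((522.6331787109375, 38.70975112915039), 18.358633041381836)
pot 133 [522.4 -20.  186.2] [502. -40. 181.] [538.  -4. 190.] ((520.2261352539062, -21.741525650024414), 18.271360397338867)
loose 69 [ 454.  -316.7   47.1] ((452.2493896484375, -318.0307312011719), 18.859647750854492)
side trough 2730 [524.5  12.4] [353.   91.8] 88.85 143.3
side floor 1500 [523.8  12.7] [353.1  91.8] 89.62 139.3
side rim 651 [524.3 -19.3] [289.8  59.6] 89.14 158.7
side plate 2895 [523.1 -18.4] [302.3 109.7] 89.62 11.0
pot 143 [520.   34.3 184.8] [504.  19. 180.] [538.  55. 188.] ((520.95263671875, 36.51738357543945), 18.39576530456543)
pot 164 [518.3 -25.7 184.6] [502. -41. 180.] [536.  -6. 187.] ((519.0513916015625, -23.269689559936523), 18.622913360595703)
loose 302 [ 450.6 -320.2   45.2] ((451.0732421875, -319.1289978027344), 18.15157127380371)
```

Run:
```python
from h import *
for cam in ['scene','side']:
    im,d,c=snap(cam,cam+'1.png')
    P=pts(d,c); 
    R=P[(abs(P[:,0]-526)<25)&(abs(P[:,1]-91)<25)&(P[:,2]>40)&(P[:,2]<128)]
    print(cam,len(R)); print(np.histogram(R[:,2],bins=range(40,130,4)))
    for z0 in range(40,112,6):
        S=R[(R[:,2]>=z0)&(R[:,2]<z0+6)]
        if len(S): print(z0,len(S),S.mean(0).round(),S.min(0).round(),S.max(0).round())
    a={'scene':(200,150,170,130),'side':(200,140,150,170)}[cam]
    cv2.imwrite(f'pics/{cam}1z.png',cv2.resize(im[a[1]:a[1]+a[3],a[0]:a[0]+a[2],::-1],None,fx=4,fy=4,interpolation=cv2.INTER_CUBIC)[:600,:800])
```

```text
scene 176
(array([ 0,  8, 48, 67,  6,  5,  2,  4, 17, 16,  3,  0,  0,  0,  0,  0,  0,
        0,  0,  0,  0,  0]), array([ 40,  44,  48,  52,  56,  60,  64,  68,  72,  76,  80,  84,  88,
        92,  96, 100, 104, 108, 112, 116, 120, 124, 128]))
40 2 [542. 100.  45.] [541.  99.  45.] [542. 101.  46.]
46 54 [532.  97.  50.] [509.  76.  47.] [546. 112.  52.]
52 71 [530.  94.  53.] [509.  74.  52.] [544. 112.  58.]
58 7 [530.  95.  61.] [524.  91.  59.] [532.  97.  63.]
64 6 [532.  96.  68.] [526.  90.  67.] [535. 100.  69.]
70 17 [531.  96.  74.] [522.  90.  72.] [536. 101.  76.]
76 19 [528.  92.  78.] [520.  86.  76.] [534.  98.  81.]
side 38
(array([ 0,  0, 17, 10,  4,  1,  2,  2,  2,  0,  0,  0,  0,  0,  0,  0,  0,
        0,  0,  0,  0,  0]), array([ 40,  44,  48,  52,  56,  60,  64,  68,  72,  76,  80,  84,  88,
        92,  96, 100, 104, 108, 112, 116, 120, 124, 128]))
46 17 [523.  86.  50.] [518.  72.  48.] [527. 107.  52.]
52 12 [521.  89.  54.] [518.  77.  52.] [525. 106.  57.]
58 3 [522.  88.  59.] [521.  86.  59.] [523.  91.  60.]
64 3 [520.  87.  67.] [517.  85.  65.] [521.  88.  69.]
70 3 [518.  87.  73.] [517.  84.  71.] [519.  90.  74.]
```

View pics/scene1z.png

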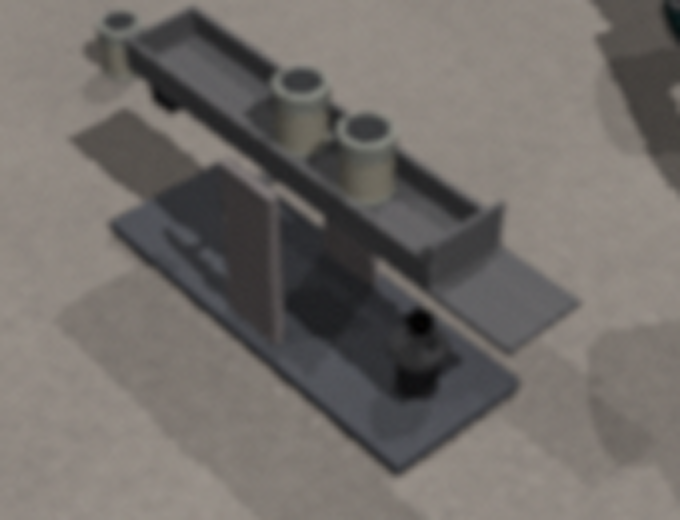

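Emit:
arm_command(deltas=[[[0, 0, 0], -0.14, 1], [[0, 0, 0], -0.14, 1], [[0, 0, 0], -0.14, 1], [[-6, -20, 0], 0, 1], [[-12, -40, 0], 0, 1], [[-12, -40, 0], 0, 1], [[-12, -40, 0], 0, 1], [[-12, -40, 0], 0, 1], [[-12, -40, 0], 0, 1], [[-12, -40, 0], 0, 1]], newtons=25)

```text
clock: 2.35
position: [305.5, 235.7, 231.4]
tcp_rot: [0.008, 1.0, -0.0, 0.0]
force: [1.2, -0.3, 0.1]
opening: 1.002
```

Emit:
arm_command(deltas=[[[-12, -40, 0], 0, 1], [[-12, -40, 0], 0, 1], [[-12, -40, 0], 0, 1], [[-12, -40, 0], 0, 1], [[-12, -40, 0], 0, 1], [[-12, -40, 0], 0, 1], [[-12, -40, 0], 0, 1], [[-12, -40, 0], 0, 1], [[-12, -40, 0], 0, 1], [[-12, -40, 0], 0, 1]])

```text
clock: 3.6
position: [419.2, -165.4, 231.5]
tcp_rot: [0.009, 1.0, -0.0, 0.0]
force: [0.3, -0.1, 0.4]
opening: 1.0
```

Run:
```python
from h import *
s=robot.observe(); print(s['clock'],s['position'],s['tcp_rot'],s['force'],s['joints'])
```

```text
3.6 [ 419.17182442 -165.40194729  231.45635391] [ 8.59482178e-03  9.99963042e-01 -1.78605858e-04  1.12782671e-04] [ 0.31839364 -0.09806641  0.38975312] [-5.01620757e-01 -1.36807438e-01  1.58958076e+00 -2.09358270e-04
  1.68845156e+00 -2.05525184e+00]
```

Emit:
arm_command(deltas=[[[-7, -36, 0], 0, 1], [[-7, -36, 0], 0, 1], [[-7, -36, 10], 0, 0.6], [[-7, -30, 20], 0, 0.6], [[-5, -12, 30], 0, 0.6], [[0, 0, 20], 0, 0.6], [[0, 0, 0], 0, 0.6]])

```text
clock: 4.47
position: [448.9, -313.6, 149.2]
tcp_rot: [0.008, 1.0, 0.002, -0.002]
force: [0.1, -0.9, 0.4]
opening: 0.801
```

Run:
```python
from h import *
s=robot.observe(); print(s['clock'],s['position'],s['tcp_rot'],s['force'])
im,d,c=snap('wrist','w0.png'); P=pts(d,c)
R=P[(P[:,0]>415)&(P[:,0]<490)&(P[:,1]>-355)&(P[:,1]<-285)]
S=R[(R[:,2]>42)&(R[:,2]<50)]; print(len(S),S.mean(0),cv2.minEnclosingCircle(S[:,:2].astype(np.float32)))
for r in robot.silhouettes('pot_loose','wrist'): Q=pts(d,c,r['mask']);print(r['conf'],np.array(r['centre'])*[560,420],np.median(Q,0) if len(Q) else 0)
im,d,c=snap('side'); P=pts(d,c)
R=P[(P[:,0]>415)&(P[:,0]<490)&(P[:,1]>-355)&(P[:,1]<-285)]
S=R[(R[:,2]>42)&(R[:,2]<50)]; print(len(S),S.mean(0),cv2.minEnclosingCircle(S[:,:2].astype(np.float32)))
```

```text
4.475 [ 448.91348554 -313.56485604  149.16157649] [ 0.00820279  0.99996316  0.00152832 -0.00201395] [ 0.05762966 -0.8797858   0.44335762]
1193 [ 451.00652417 -318.17319972   45.63824009] ((451.6444091796875, -318.14117431640625), 17.88055992126465)
0.9 [274.512 208.404] [ 447.51856675 -318.02689535   45.39976086]
297 [ 450.72462212 -320.03372658   45.2438759 ] ((451.0721130371094, -319.6772155761719), 18.089298248291016)
```

View pics/w0.png

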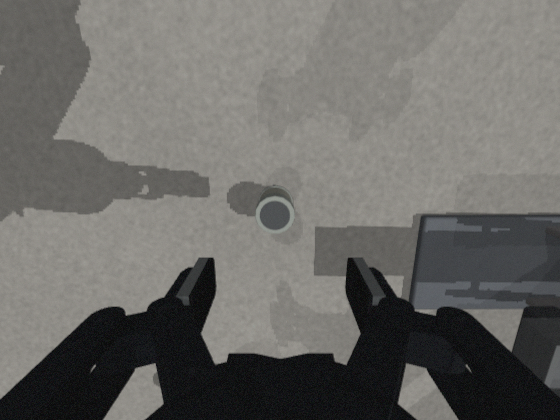

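Emit:
arm_command(deltas=[[[-2.5, -5, 10], 0, 0.6], [[0, 0, 30], 0, 0.6], [[0, 0, 35], 0, 0.6], [[0, 0, 30], 0, 0.6], [[0, 0, 20], 0, 0.6], [[0, 0, 10], 0, 0.6], [[0, 0, 3], 0, 0.6], [[0, 0, 0], 0, 0.6]])

```text
clock: 5.62
position: [453.9, -319.5, 14.0]
tcp_rot: [0.007, 1.0, -0.0, 0.001]
force: [-0.5, 1.0, 0.2]
opening: 0.799
```

Run:
```python
from h import *
s=robot.observe(); print(s['clock'],s['position'],s['tcp_rot'],s['force'])
im,d,c=snap('wrist','w1.png')
```

```text
5.625 [ 453.94549878 -319.48955398   14.04827362] [ 6.88556009e-03  9.99976029e-01 -4.41381614e-04  5.78796761e-04] [-0.45471702  1.01239477  0.15081416]
```

View pics/w1.png

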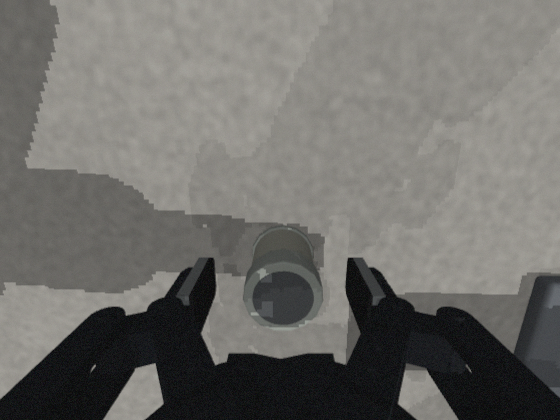

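Emit:
arm_command(deltas=[[[2.5, 0, 3], 0, 0.6], [[0, 0, 0], 0, 0.3], [[0, 0, 0], 0, -0.1], [[0, 0, 0], 0, -0.4], [[0, 0, 0], 0, -1], [[0, 0, 0], 0, -1], [[0, 0, 0], 0, -1], [[0, 0, 0], 0, -1]], newtons=25)

```text
clock: 6.68
position: [451.1, -319.2, 10.5]
tcp_rot: [0.007, 1.0, -0.0, 0.0]
force: [0.9, -0.2, 2.7]
opening: 0.412
```

Run:
```python
from h import *
s=robot.observe(); print(s['clock'],s['position'],s['tcp_rot'],s['force'],s['opening'])
im,d,c=snap('wrist','w2.png')
im,d,c=snap('side','s2.png')
```

```text
6.675 [ 451.09607495 -319.15255445   10.53677677] [ 6.89143804e-03  9.99976224e-01 -1.25017887e-04  2.08193096e-04] [ 0.8769104  -0.20184574  2.71344757] 0.41185464233791036
```

View pics/w2.png

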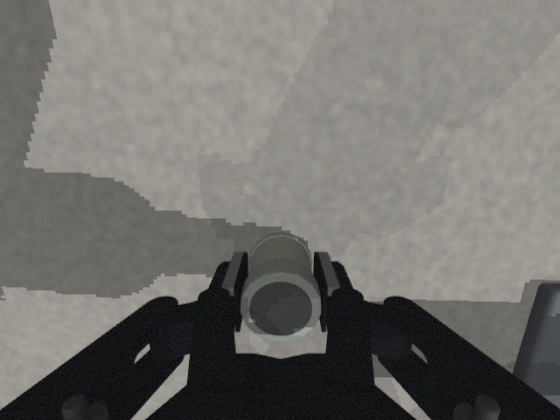

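View pics/s2.png

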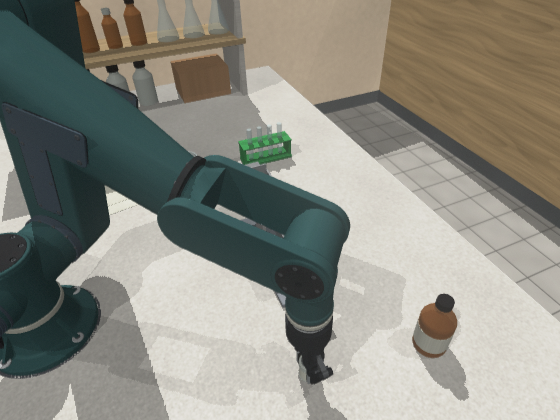

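Emit:
arm_command(deltas=[[[0, 0, -10], 0, -1], [[0, 0, -30], 0, -1], [[0, 0, -40], 0, -1], [[0, 0, -40], 0, -1], [[0, 0, -40], 0, -1], [[0, 0, -40], 0, -1], [[0, 0, -20], 0, -1], [[0, 0, 0], 0, -1]])

```text
clock: 7.78
position: [451.6, -319.5, 232.7]
tcp_rot: [0.007, 1.0, -0.001, 0.002]
force: [0.7, -1.0, -1.6]
opening: 0.412
```

Emit:
arm_command(deltas=[[[-4, 10, 0], 0, -1], [[-9, 26, 0], 0, -1], [[-10, 32, 0], 0, -1], [[-10, 32, 0], 0, -1], [[-10, 32, 0], 0, -1], [[-10, 32, 0], 0, -1], [[-9, 26, 0], 0, -1], [[-6, 14, 0], 0, -1], [[-1, 5, 0], 0, -1], [[0, 0, 0], 0, -1]])

```text
clock: 9.02
position: [522.5, -111.2, 229.8]
tcp_rot: [0.007, 1.0, -0.0, -0.001]
force: [0.9, -0.4, -0.4]
opening: 0.418
```

Run:
```python
from h import *
s=robot.observe(); print(s['clock'],s['position'],s['tcp_rot'],s['force'],s['opening'])
im,d,c=snap('wrist','w3.png'); P=pts(d,c)
Q=P[(P[:,0]>470)&(P[:,0]<580)&(P[:,1]>-190)&(P[:,1]<60)]
R=Q[(Q[:,2]>156)&(Q[:,2]<163)]; print(cv2.minAreaRect(R[:,:2].astype(np.float32)),np.percentile(R,1,axis=0),np.percentile(R,99,axis=0))
im,d,c=snap('side','s3.png')
```

```text
9.025 [ 522.54402967 -111.22054628  229.79872299] [ 6.96009314e-03  9.99975648e-01 -5.13463487e-05 -5.07991786e-04] [ 0.87324924 -0.35701545 -0.43464909] 0.4179218372355863
((524.2809448242188, -50.843109130859375), (221.71401977539062, 58.80540084838867), 89.15979766845703) [ 494.23157619 -160.99638901  156.15334239] [554.0978976   56.89387947 162.51930964]
```

View pics/w3.png

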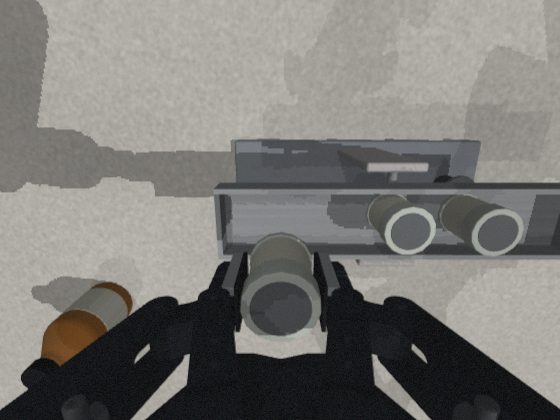

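View pics/s3.png

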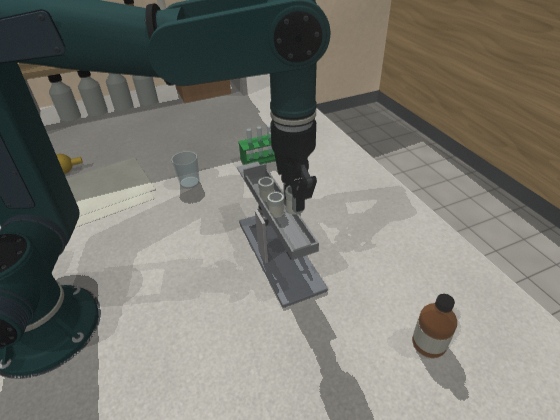

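Emit:
arm_command(deltas=[[[-1, 0, 10], 0, -1], [[0, 0, 20], 0, -1], [[0, 0, 20], 0, -1], [[0, 0, 15], 0, -1], [[0, 0, 8], 0, -1], [[0, 0, 2.5], 0, -1], [[0, 0, 0], 0, -1]])

```text
clock: 10.0
position: [524.1, -111.1, 155.3]
tcp_rot: [0.007, 1.0, -0.0, 0.0]
force: [0.2, -0.0, -1.6]
opening: 0.419
```

Emit:
arm_command(deltas=[[[0, 0, 1], 0, -1], [[0, 0, 0], 0, -1]])

```text
clock: 10.25
position: [524.0, -111.1, 154.3]
tcp_rot: [0.007, 1.0, -0.0, 0.0]
force: [-0.9, 0.1, -0.6]
opening: 0.41
```

Emit:
arm_command(deltas=[[[0, 0, 1], 0, -1], [[0, 0, 1], 0, -1], [[0, 0, 0], 0, -1]])

```text
clock: 10.62
position: [523.7, -111.0, 151.6]
tcp_rot: [0.007, 1.0, 0.0, -0.0]
force: [-0.4, 0.0, -0.6]
opening: 0.411
```

Emit:
arm_command(deltas=[[[0, 0, 1], 0, -1], [[0, 0, 0], 0, -1]])

```text
clock: 10.88
position: [523.7, -111.0, 150.7]
tcp_rot: [0.007, 1.0, 0.0, -0.0]
force: [0.2, -0.0, -1.1]
opening: 0.415
```

Emit:
arm_command(deltas=[[[0, 0, 0.7], 0, -1], [[0, 0, 0], 0, -1]])

```text
clock: 11.12
position: [524.0, -111.1, 150.4]
tcp_rot: [0.007, 1.0, -0.0, 0.0]
force: [0.1, -0.1, 1.4]
opening: 0.416
```

Run:
```python
from h import *
s=robot.observe(); print(s['clock'],s['position'],s['force'],s['opening'])
im,d,c=snap('side','s4.png')
cv2.imwrite('pics/s4z.png',cv2.resize(im[150:280,220:360,::-1],None,fx=4,fy=4,interpolation=2))
```

```text
11.125 [ 523.96776233 -111.06310534  150.41058366] [ 0.0659996  -0.14572959  1.42030314] 0.4160974321984917
```

View pics/s4z.png

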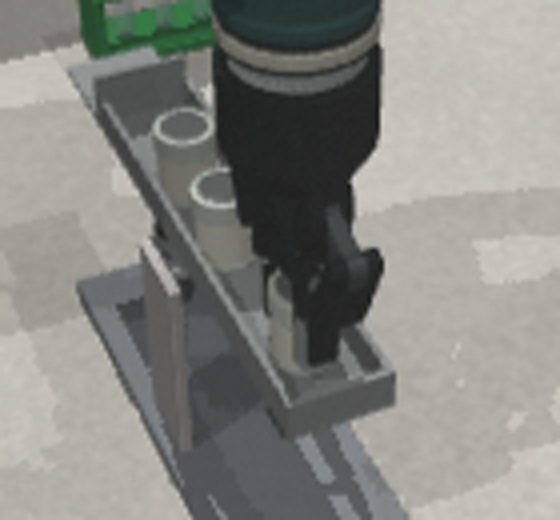

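Emit:
arm_command(deltas=[[[0, 0, 0], 0, -0.1], [[0, 0, 0], 0, 0], [[0, 0, 0], 0, 0.1], [[0, 0, 0], 0, 0.1], [[0, 0, -10], 0, 0.1], [[0, 0, -20], 0, 0.1], [[0, 0, -30], 0, 0.1], [[0, 0, -40], 0, 0.1], [[0, 0, -15], 0, 0.1], [[0, 0, 0], 0, 0.1]])

```text
clock: 12.42
position: [524.3, -111.2, 266.4]
tcp_rot: [0.007, 1.0, -0.0, 0.001]
force: [-0.7, -0.2, -0.6]
opening: 0.552
```

Run:
```python
from h import *
s=robot.observe(); print(s['clock'],s['position'],s['tcp_rot'],s['force'],s['opening'])
im,d,c=snap('wrist','w5.png'); P=pts(d,c)
R=P[(P[:,0]>490)&(P[:,0]<560)&(P[:,1]>-165)&(P[:,1]<-75)]
S=R[(R[:,2]>182)&(R[:,2]<190)]; print(len(S),S.mean(0),cv2.minEnclosingCircle(S[:,:2].astype(np.float32)))
im,d,c=snap('scene','c5.png')
```

```text
12.425 [ 524.2932976  -111.18928823  266.36904178] [ 6.91428913e-03  9.99975103e-01 -3.96242400e-04  1.35274444e-03] [-0.73889921 -0.18313749 -0.57280663] 0.5516291231849378
1416 [ 523.82610687 -110.93138099  185.50725769] ((524.4263305664062, -111.1693344116211), 17.825313568115234)
```

View pics/w5.png

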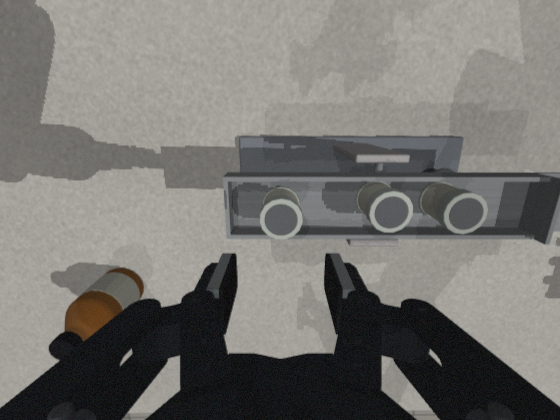

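Emit:
arm_command(deltas=[[[0, 0, 0], 0.12, 0.1], [[0, 0, 0], 0.18, -0.3], [[0, 0, 0], 0.18, -1], [[0, 0, 0], 0.18, -1], [[0, 0, 0], 0.18, -1], [[0, 0, 0], 0.18, -1], [[0, 0, 0], 0.18, -1], [[0, 0, 0], 0.18, -1], [[0, 0, 0], 0.18, -1], [[0, 0, 0], 0, -1]])

```text
clock: 13.78
position: [523.1, -110.8, 262.8]
tcp_rot: [0.707, 0.707, -0.001, -0.002]
force: [-0.4, -0.4, 0.1]
opening: -0.002
```

Emit:
arm_command(deltas=[[[15, 0, 0], 0, -1], [[30, 0, 0], 0, -1], [[40, 0, 0], 0, -1], [[40, 0, 0], 0, -1], [[40, 0, 0], 0, -1], [[40, 0, 0], 0, -1], [[40, 0, 0], 0, -1], [[30, 0, 0], 0, -1], [[13, -1, 0], 0, -1], [[0, 0, 0], 0, -1]])

```text
clock: 15.02
position: [523.2, 177.6, 264.9]
tcp_rot: [0.707, 0.707, -0.0, -0.0]
force: [0.1, -0.3, 0.8]
opening: -0.001
```

Run:
```python
from h import *
s=robot.observe(); print(s['clock'],s['position'],s['tcp_rot'],s['force'],s['opening'],s['joints'])
im,d,c=snap('wrist','w6.png'); P=pts(d,c)
Q=P[(P[:,0]>470)&(P[:,0]<580)&(P[:,1]>110)&(P[:,1]<230)&(P[:,2]>135)&(P[:,2]<146)]
print(np.percentile(Q,2,axis=0),np.percentile(Q,98,axis=0),np.median(Q,0))
im,d,c=snap('scene','c6.png')
cv2.imwrite('pics/c6z.png',cv2.resize(im[120:280,200:380,::-1],None,fx=4,fy=3.6,interpolation=2))
```

```text
15.025 [523.24197014 177.58202987 264.85160203] [ 7.07361065e-01  7.06852326e-01 -3.34470590e-04 -2.44201521e-05] [ 0.12538469 -0.3287101   0.77462182] -0.0006909327861467274 [ 2.24762271e-01  8.94497834e-02  1.30244376e+00 -3.19244798e-04
  1.75029172e+00  2.25424834e-01]
[500.01648246 126.97844541 138.06887055] [555.87837831 188.45002458 141.47541486] [528.38746476 159.2997157  139.55324209]
```

View pics/w6.png

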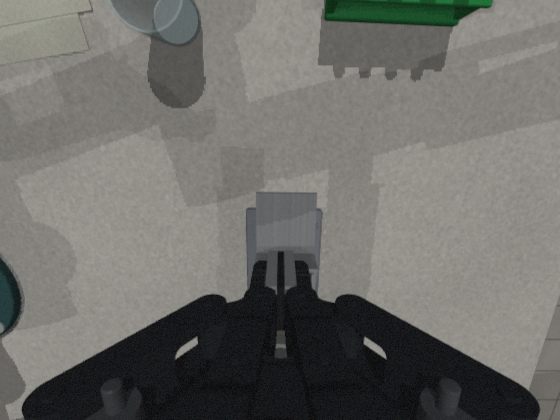

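View pics/c6z.png

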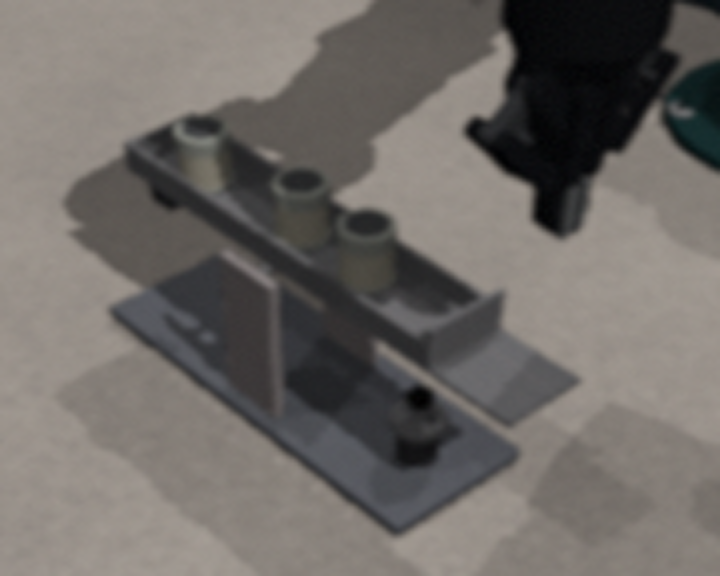

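Emit:
arm_command(deltas=[[[0, 4, 10], 0, -1], [[0, 0, 25], 0, -1], [[0, 0, 30], 0, -1], [[0, 0, 25], 0, -1], [[0, 0, 15], 0, -1], [[0, 0, 6], 0, -1], [[0, 0, 3], 0, -1], [[0, 0, 0], 0, -1]])

```text
clock: 16.12
position: [528.1, 177.0, 151.9]
tcp_rot: [0.708, 0.706, 0.001, 0.0]
force: [0.0, -0.4, -0.2]
opening: -0.005
```

```bash
cat > st.py <<'E'
from h import *
s=robot.observe(); print(s['clock'],s['position'].round(1),s['force'].round(1),s['tcp_rot'].round(3))
E
python3 st.py
```

```text
16.125 [528.1 177.  151.9] [ 0.  -0.4 -0.2] [0.708 0.706 0.001 0.   ]
```

Emit:
arm_command(deltas=[[[0, 0, 3], 0, -1], [[0, 0, 3], 0, -1], [[0, 0, 2], 0, -1], [[0, 0, 1], 0, -1], [[0, 0, 0], 0, -1]])

```text
clock: 16.75
position: [527.6, 177.0, 142.0]
tcp_rot: [0.708, 0.706, -0.0, -0.0]
force: [-0.2, 0.5, 0.5]
opening: -0.002
```

Emit:
arm_command(deltas=[[[0, 0, 1], 0, -1], [[0, 0, 1], 0, -1], [[0, 0, 1], 0, -1], [[0, 0, 0], 0, -1]])

```text
clock: 17.25
position: [527.8, 177.0, 139.8]
tcp_rot: [0.708, 0.706, 0.0, 0.0]
force: [-2.1, -1.3, 4.5]
opening: -0.0
```

Emit:
arm_command(deltas=[[[0, 0, 1], 0, -1], [[0, 0, 1], 0, -1], [[0, 0, 0], 0, -1]])

```text
clock: 17.62
position: [527.9, 177.1, 137.2]
tcp_rot: [0.708, 0.706, 0.0, 0.0]
force: [0.4, -0.0, 4.0]
opening: -0.003
```

Emit:
arm_command(deltas=[[[0, 0, 2], 0, -1], [[0, 0, 2.5], 0, -1], [[0, 0, 2.5], 0, -1], [[0, 0, 2.5], 0, -1], [[0, 0, 2.5], 0, -1], [[0, 0, 2.5], 0, -1], [[0, 0, 2.5], 0, -1], [[0, 0, 2.5], 0, -1], [[0, 0, 2], 0, -1], [[0, 0, 1], 0, -1]])

```text
clock: 18.88
position: [527.8, 176.7, 114.5]
tcp_rot: [0.708, 0.706, -0.0, 0.0]
force: [1.7, -0.2, 5.6]
opening: -0.004
```

Emit:
arm_command(deltas=[[[0, 0, 2], 0, -1], [[0, 0, 2.5], 0, -1], [[0, 0, 2.5], 0, -1], [[-0.5, 0, 2.5], 0, -1], [[-0.5, 0, 2.5], 0, -1], [[-0.5, 0, 2.5], 0, -1], [[-0.5, 0, 2.5], 0, -1], [[-0.5, 0, 2.5], 0, -1], [[-0.5, 0, 2], 0, -1], [[0, 0, 1], 0, -1]])

```text
clock: 20.12
position: [527.4, 174.0, 91.7]
tcp_rot: [0.708, 0.706, -0.0, -0.0]
force: [0.7, 0.1, 2.9]
opening: 0.001
```

Run:
```python
from h import *
s=robot.observe(); print(s['clock'],s['position'].round(1),s['force'].round(1))
im,d,c=snap('scene','c7.png')
cv2.imwrite('pics/c7z.png',cv2.resize(im[120:280,200:380,::-1],None,fx=4,fy=3.6,interpolation=2))
```

```text
20.125 [527.4 174.   91.7] [0.7 0.1 2.9]
```

View pics/c7z.png

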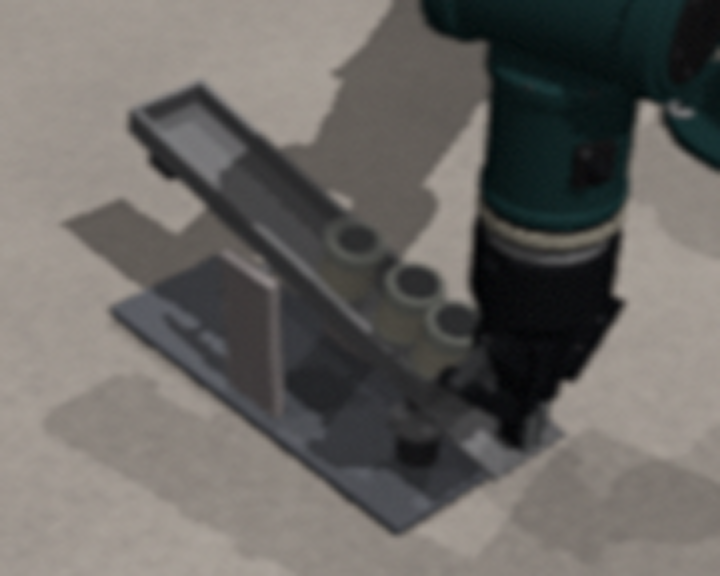

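Emit:
arm_command(deltas=[[[-0.5, 0, 2], 0, -1], [[-0.5, 0, 2], 0, -1], [[-0.5, 0, 2], 0, -1], [[-0.5, 0, 2], 0, -1], [[-0.5, 0, 2], 0, -1], [[-0.5, 0, 2], 0, -1], [[-0.5, 0, 2], 0, -1], [[-0.5, 0, 1], 0, -1]])

```text
clock: 21.18
position: [527.5, 170.1, 76.9]
tcp_rot: [0.708, 0.706, 0.0, -0.0]
force: [-1.0, 2.7, 2.6]
opening: 0.005
```

Emit:
arm_command(deltas=[[[-0.5, 0, 1.5], 0, -1], [[-0.5, 0, 1.5], 0, -1], [[-0.5, 0, 1.5], 0, -1], [[-0.5, 0, 1.5], 0, -1], [[-0.5, 0, 1], 0, -1]])

```text
clock: 21.8
position: [527.7, 167.5, 70.1]
tcp_rot: [0.708, 0.706, 0.0, 0.0]
force: [-1.0, 2.7, 3.4]
opening: 0.002
```

Emit:
arm_command(deltas=[[[-0.4, 0, 1], 0, -1], [[-0.4, 0, 1], 0, -1], [[-0.4, 0, 1], 0, -1], [[0, 0, 0], 0, -1]])

```text
clock: 22.3
position: [527.7, 166.2, 67.1]
tcp_rot: [0.708, 0.706, 0.0, 0.0]
force: [0.9, 2.0, 2.7]
opening: 0.002
```

Run:
```python
from h import *
im,d,c=snap('scene')
cv2.imwrite('pics/c8z.png',cv2.resize(im[120:280,200:380,::-1],None,fx=4,fy=3.6,interpolation=2))
im,d,c=snap('wrist','w8.png')
```

```text
(no output)
```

View pics/c8z.png

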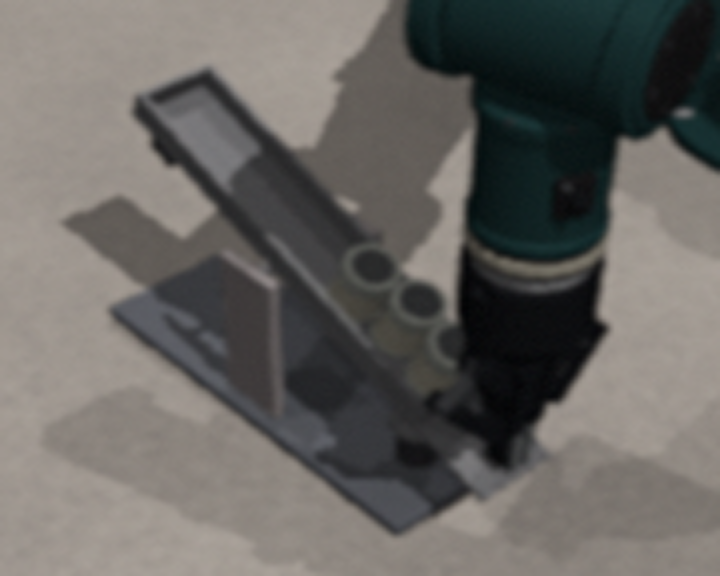

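View pics/w8.png

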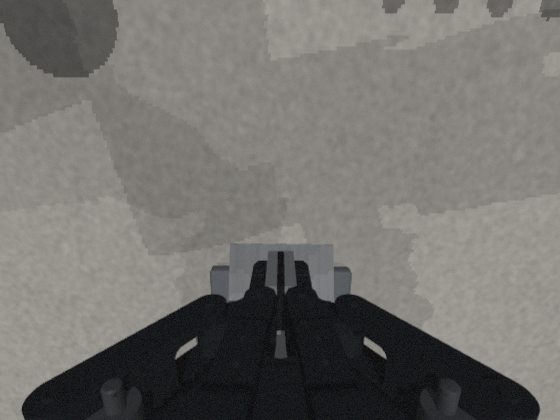

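Emit:
arm_command(deltas=[[[-0.3, 0, 1], 0, -1], [[-0.3, 0, 1], 0, -1], [[-0.3, 0, 1], 0, -1], [[0, 0, 0], 0, -1]])

```text
clock: 22.9
position: [527.7, 165.2, 64.1]
tcp_rot: [0.708, 0.706, -0.0, 0.0]
force: [-0.5, 1.6, 2.5]
opening: 0.002
```

Emit:
arm_command(deltas=[[[-0.3, 0, 1], 0, -1], [[-0.3, 0, 1], 0, -1], [[0, 0, 0], 0, -1]])

```text
clock: 23.28
position: [527.7, 164.5, 62.1]
tcp_rot: [0.708, 0.706, -0.0, 0.0]
force: [0.6, 1.6, 3.5]
opening: 0.006
```

Emit:
arm_command(deltas=[[[-0.3, 0, 1], 0, -1], [[-0.3, 0, 1], 0, -1], [[0, 0, 0], 0, -1]])

```text
clock: 23.65
position: [527.7, 163.9, 60.1]
tcp_rot: [0.708, 0.706, -0.0, 0.0]
force: [1.0, -0.6, 3.4]
opening: -0.005
```

Emit:
arm_command(deltas=[[[-0.3, 0, 1], 0, -1], [[-0.3, 0, 1], 0, -1], [[0, 0, 0], 0, -1]])

```text
clock: 24.02
position: [527.7, 163.5, 58.0]
tcp_rot: [0.708, 0.706, 0.0, 0.0]
force: [0.1, 0.5, 4.4]
opening: -0.003
```

Emit:
arm_command(deltas=[[[-0.3, 0, 1], 0, -1], [[-0.3, 0, 1], 0, -1], [[0, 0, 0], 0, -1]])

```text
clock: 24.4
position: [527.6, 163.0, 56.0]
tcp_rot: [0.708, 0.706, 0.0, -0.0]
force: [0.5, 0.2, 4.6]
opening: 0.002
```

Emit:
arm_command(deltas=[[[0, 0, 1], 0, -1], [[0, 0, 0], 0, -1]])

```text
clock: 24.65
position: [527.6, 163.0, 55.0]
tcp_rot: [0.708, 0.706, 0.0, -0.0]
force: [0.5, 0.6, 4.0]
opening: 0.001
```

Emit:
arm_command(deltas=[[[-0.3, 0, 1], 0, -1], [[0, 0, 0], 0, -1]])

```text
clock: 24.9
position: [527.6, 162.7, 54.0]
tcp_rot: [0.708, 0.706, 0.0, -0.0]
force: [0.7, -0.0, 3.7]
opening: -0.002
```

Emit:
arm_command(deltas=[[[-0.3, 0, 1], 0, -1], [[0, 0, 0], 0, -1]])

```text
clock: 25.15
position: [527.6, 162.3, 53.0]
tcp_rot: [0.708, 0.706, 0.0, -0.0]
force: [-0.0, -0.5, 3.3]
opening: -0.003
```

Emit:
arm_command(deltas=[[[-0.3, 0, 1], 0, -1], [[0, 0, 0], 0, -1]])

```text
clock: 25.4
position: [527.6, 162.1, 52.2]
tcp_rot: [0.708, 0.706, 0.0, -0.0]
force: [-0.6, 1.8, 3.7]
opening: -0.002
```

Emit:
arm_command(deltas=[[[0, 0, 1], 0, -1], [[0, 0, 0], 0, -1]])

```text
clock: 25.65
position: [527.8, 162.3, 51.7]
tcp_rot: [0.708, 0.706, 0.0, -0.0]
force: [-1.5, 1.3, 6.4]
opening: 0.002
```

Emit:
arm_command(deltas=[[[0, 0, 1], 0, -1], [[0, 0, 0], 0, -1]])

```text
clock: 25.9
position: [528.0, 162.6, 51.3]
tcp_rot: [0.708, 0.706, 0.001, 0.0]
force: [-1.3, 1.5, 8.3]
opening: -0.002
```

Run:
```python
from h import *
s=robot.observe(); print(s['clock'],s['position'].round(1),s['force'].round(1))
im,d,c=snap('scene')
cv2.imwrite('pics/c9z.png',cv2.resize(im[120:280,200:380,::-1],None,fx=4,fy=3.6,interpolation=2))
P=pts(d,c)
# trough rim slope: points along the -x side wall rim rear part
R=P[(abs(P[:,0]-525)<36)&(P[:,1]>-160)&(P[:,1]<0)&(P[:,2]>125)&(P[:,2]<250)]
b=[]
for y in range(-155,-5,10):
    S=R[abs(R[:,1]-y)<5]
    if len(S)>5: b.append((y,np.percentile(S[:,2],10),np.percentile(S[:,2],95)))
b=np.array(b); print(b.round(0).tolist(), np.arctan(np.polyfit(b[:,0],b[:,2],1)),np.arctan(np.polyfit(b[:,0],b[:,1],1)))
im,d,c=snap('side')
cv2.imwrite('pics/s9z.png',cv2.resize(im[130:280,210:360,::-1],None,fx=4,fy=4,interpolation=2))
```

```text
25.9 [528.  162.6  51.3] [-1.3  1.5  8.3]
[[-135.0, 201.0, 223.0], [-125.0, 195.0, 223.0], [-115.0, 189.0, 215.0], [-105.0, 186.0, 210.0], [-95.0, 180.0, 206.0], [-85.0, 175.0, 201.0], [-75.0, 169.0, 194.0], [-65.0, 164.0, 189.0], [-55.0, 159.0, 185.0], [-45.0, 153.0, 180.0], [-35.0, 148.0, 174.0], [-25.0, 143.0, 168.0], [-15.0, 137.0, 162.0]] [-0.48232419  1.56435854] [-0.48230251  1.56309698]
```

View pics/c9z.png

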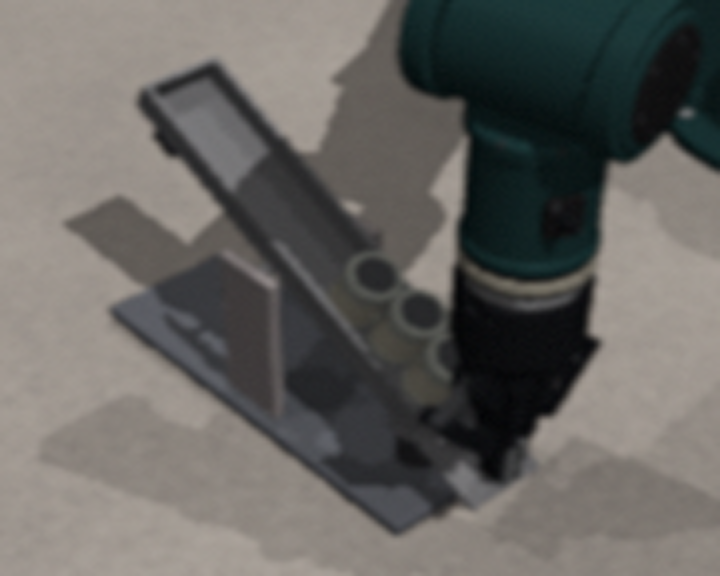

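View pics/s9z.png

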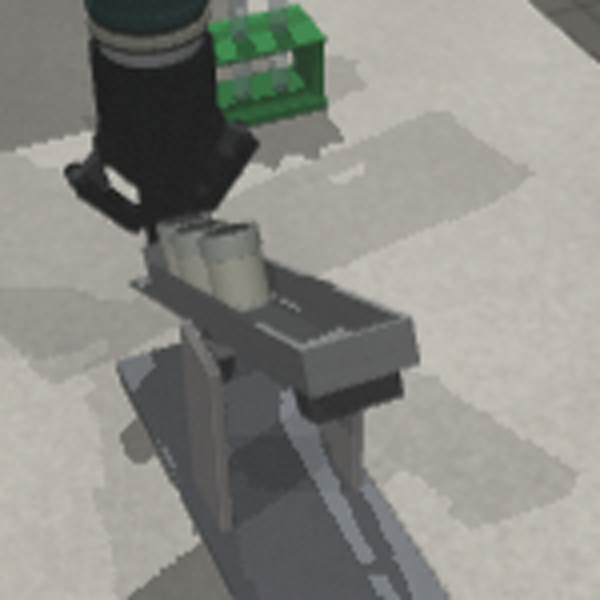

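Emit:
arm_command(deltas=[[[0, 0, 1], 0, -1], [[0, 0, 0], 0, -1]])

```text
clock: 26.25
position: [528.2, 162.9, 50.9]
tcp_rot: [0.708, 0.706, 0.001, 0.0]
force: [-2.1, 0.9, 10.4]
opening: 0.001
```

Emit:
arm_command(deltas=[[[0, 0, 0.7], 0, -1], [[0, 0, 0], 0, -1], [[0, 0, 0], 0, -1], [[0, 0, 0], 0, -1]])

```text
clock: 26.75
position: [528.4, 163.1, 50.6]
tcp_rot: [0.708, 0.706, 0.002, 0.0]
force: [-2.9, 2.4, 11.0]
opening: 0.0
```

Emit:
arm_command(deltas=[[[0, 0, 0.5], 0, -1], [[0, 0, 0], 0, -1], [[0, 0, 0], 0, -1], [[0, 0, 0], 0, -1], [[0, 0, 0], 0, -1], [[0, 0, 0], 0, -1], [[0, 0, 0], 0, -1], [[0, 0, 0], 0, -1], [[0, 0, 0], 0, -1], [[0, 0, 0], 0, -1]])

```text
clock: 28.0
position: [528.6, 163.3, 50.4]
tcp_rot: [0.708, 0.706, 0.002, 0.0]
force: [-1.7, 2.1, 12.5]
opening: 0.004
```

Run:
```python
from h import *
s=robot.observe(); print(s['clock'],s['position'].round(1),s['force'].round(1))
im,d,c=snap('scene'); P=pts(d,c)
cv2.imwrite('pics/c10z.png',cv2.resize(im[190:260,270:340,::-1],None,fx=8,fy=8,interpolation=2))
im2,d2,c2=snap('side'); P=np.vstack([P,pts(d2,c2)])
cv2.imwrite('pics/s10z.png',cv2.resize(im2[160:230,230:300,::-1],None,fx=8,fy=8,interpolation=2))
th=.485
# trough frame
r=P-np.array([524.6,-18.2,130]); u0=r[:,1]*.99989+r[:,0]*.015; v=r[:,0]*.99989-r[:,1]*.015
u=u0*np.cos(th)-r[:,2]*np.sin(th); n=u0*np.sin(th)+r[:,2]*np.cos(th)
m=(abs(v)<18)&(n>50)&(n<60)&(u>-20)&(u<145)
print(np.histogram(u[m],bins=range(-20,150,5)))
```

```text
28.0 [528.6 163.3  50.4] [-1.7  2.1 12.5]
(array([ 0,  0,  0,  0,  0,  0,  0,  0,  0,  0, 21, 33, 35, 30, 34, 28, 25,
       19, 30, 32, 27, 36, 29, 24, 12, 24, 23, 25, 22, 14,  4,  0,  0]), array([-20, -15, -10,  -5,   0,   5,  10,  15,  20,  25,  30,  35,  40,
        45,  50,  55,  60,  65,  70,  75,  80,  85,  90,  95, 100, 105,
       110, 115, 120, 125, 130, 135, 140, 145]))
```

View pics/c10z.png

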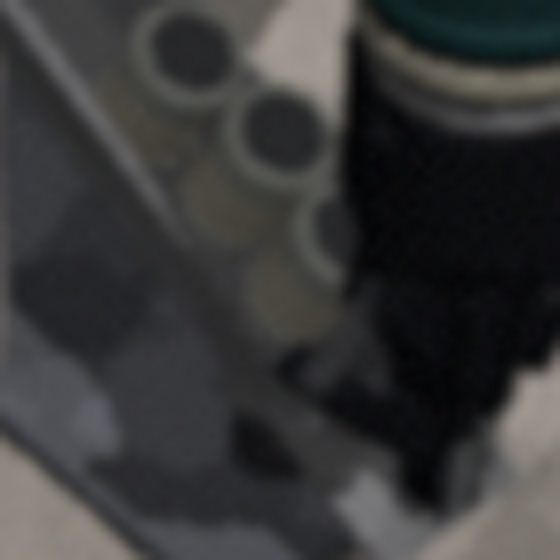

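View pics/s10z.png

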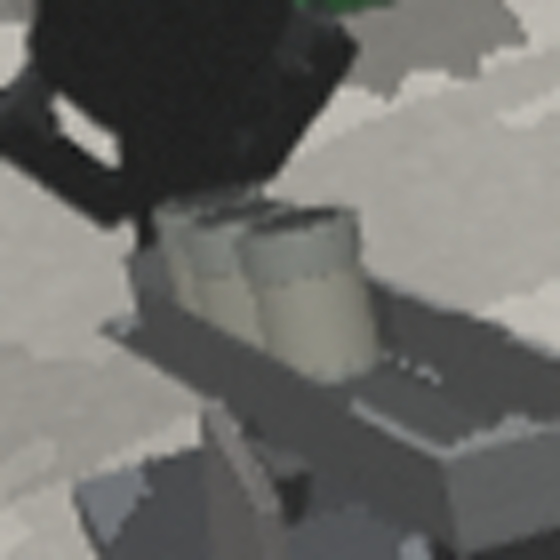

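Emit:
arm_command(deltas=[[[0, 0, -1], 0, -1], [[0, 0, -1], 0, -1], [[0, 0, -1], 0, -1], [[0.3, 0, -1], 0, -1], [[0.4, 0, -1.5], 0, -1], [[0.5, 0, -1.5], 0, -1], [[0.6, 0, -1.5], 0, -1], [[0.6, 0, -1.5], 0, -1], [[0.6, 0, -1.5], 0, -1], [[0.6, 0, -1.5], 0, -1]])

```text
clock: 29.35
position: [527.3, 165.7, 60.9]
tcp_rot: [0.708, 0.706, -0.0, -0.0]
force: [-0.8, 3.1, 3.1]
opening: -0.0
```

Emit:
arm_command(deltas=[[[0.5, 0, -1.5], 0, -1], [[0.5, 0, -1.5], 0, -1], [[0.5, 0, -1.5], 0, -1], [[0.5, 0, -1.5], 0, -1], [[0.5, 0, -1.5], 0, -1], [[0.5, 0, -1.5], 0, -1], [[0.4, 0, -1.5], 0, -1], [[0.4, 0, -1.5], 0, -1], [[0.4, 0, -1.5], 0, -1], [[0.4, 0, -1.5], 0, -1]])

```text
clock: 30.6
position: [527.7, 170.3, 76.1]
tcp_rot: [0.708, 0.706, 0.0, 0.0]
force: [0.3, 2.0, 3.1]
opening: 0.0
```

```bash
cat > tilt.py <<'E'
from h import *
import sys
s=robot.observe(); print(s['clock'],s['position'].round(1),s['force'].round(1))
im,d,c=snap('scene'); P=pts(d,c)
cv2.imwrite('pics/'+sys.argv[1],cv2.resize(im[120:280,200:380,::-1],None,fx=4,fy=3.6,interpolation=2))
R=P[(abs(P[:,0]-525)<28)&(P[:,1]>-160)&(P[:,1]<0)&(P[:,2]>125)&(P[:,2]<250)]
b=np.array([(y,np.percentile(S[:,2],10)) for y in range(-150,-5,10) if len(S:=R[abs(R[:,1]-y)<5])>5])
print('tilt',-np.arctan(np.polyfit(b[:,0],b[:,1],1))[0])
E
python3 tilt.py c11z.png
```

```text
30.6 [527.7 170.3  76.1] [0.3 2.  3.1]
tilt 0.33740455410253456
```

Emit:
arm_command(deltas=[[[0.4, 0, -2], 0, -1], [[0.4, 0, -2], 0, -1], [[0.4, 0, -2], 0, -1], [[0.4, 0, -2], 0, -1], [[0.3, 0, -2], 0, -1], [[0.3, 0, -2], 0, -1], [[0.3, 0, -2], 0, -1], [[0.3, 0, -2], 0, -1], [[0.3, 0, -2], 0, -1], [[0.3, 0, -2], 0, -1]])

```text
clock: 31.9
position: [527.7, 173.6, 96.1]
tcp_rot: [0.708, 0.706, 0.0, 0.0]
force: [0.0, 2.3, 2.6]
opening: -0.002
```

Emit:
arm_command(deltas=[[[0.2, 0, -2], 0, -1], [[0.2, 0, -2], 0, -1], [[0.2, 0, -2], 0, -1], [[0.2, 0, -2], 0, -1], [[0.2, 0, -2], 0, -1], [[0.2, 0, -2], 0, -1], [[0.2, 0, -2], 0, -1], [[0.2, 0, -2], 0, -1], [[0.1, 0, -2], 0, -1], [[0.1, 0, -1.5], 0, -1]])

```text
clock: 33.15
position: [527.7, 175.5, 115.6]
tcp_rot: [0.708, 0.706, 0.0, 0.0]
force: [-0.2, 0.8, 2.3]
opening: 0.001
```

```bash
python3 tilt.py c12z.png
```

```text
33.15 [527.7 175.5 115.6] [-0.2  0.8  2.3]
tilt 0.09658554278521618
```

Emit:
arm_command(deltas=[[[0.1, 0, -1.5], 0, -1], [[0.1, 0, -1.5], 0, -1], [[0.1, 0, -1.5], 0, -1], [[0.1, 0, -1.5], 0, -1], [[0, 0, -1.5], 0, -1], [[0, 0, -1.5], 0, -1], [[0, 0, -1.5], 0, -1], [[0, 0, -1], 0, -1], [[0, 0, -1], 0, -1], [[0, 0, -1], 0, -1]])

```text
clock: 34.45
position: [527.7, 175.8, 129.0]
tcp_rot: [0.708, 0.706, 0.0, -0.0]
force: [-0.6, 1.1, 2.9]
opening: 0.002
```

Emit:
arm_command(deltas=[[[0, 0, -1], 0, -1], [[0, 0, -1], 0, -1], [[0, 0, -1], 0, -1], [[0, 0, -1], 0, -1], [[0, 0, -1], 0, -1], [[0, 0, -1], 0, -1], [[0, 0, 0], 0, -1]])

```text
clock: 35.33
position: [527.7, 175.8, 135.0]
tcp_rot: [0.708, 0.706, -0.0, 0.0]
force: [-0.1, 2.3, 1.6]
opening: 0.002
```

```bash
python3 tilt.py c13z.png
```

```text
35.325 [527.7 175.8 135. ] [-0.1  2.3  1.6]
tilt 0.0226341999208905
```

Nearly level and still in contact; finishing at 0.5 mm per row.

Emit:
arm_command(deltas=[[[0, 0, -0.6], 0, -1], [[0, 0, -0.6], 0, -1], [[0, 0, -0.6], 0, -1], [[0, 0, -0.6], 0, -1], [[0, 0, -0.6], 0, -1], [[0, 0, -0.6], 0, -1], [[0, 0, -0.6], 0, -1], [[0, 0, 0], 0, -1]])

```text
clock: 36.38
position: [527.7, 175.7, 139.2]
tcp_rot: [0.708, 0.706, -0.0, 0.0]
force: [-1.1, -0.1, 2.9]
opening: -0.004
```

Emit:
arm_command(deltas=[[[0, 0, -0.5], 0, -1], [[0, 0, -0.5], 0, -1], [[0, 0, -0.5], 0, -1], [[0, 0, -0.5], 0, -1], [[0, 0, -0.5], 0, -1], [[0, 0, -0.5], 0, -1], [[0, 0, -0.5], 0, -1], [[0, 0, 0], 0, -1]])

```text
clock: 37.38
position: [527.7, 175.9, 142.7]
tcp_rot: [0.708, 0.706, 0.0, 0.0]
force: [-0.0, 0.3, -0.4]
opening: 0.001
```

```bash
python3 tilt.py c14z.png
```

```text
37.375 [527.7 175.9 142.7] [-0.   0.3 -0.4]
tilt -0.0012145124436749514
```

View pics/c14z.png

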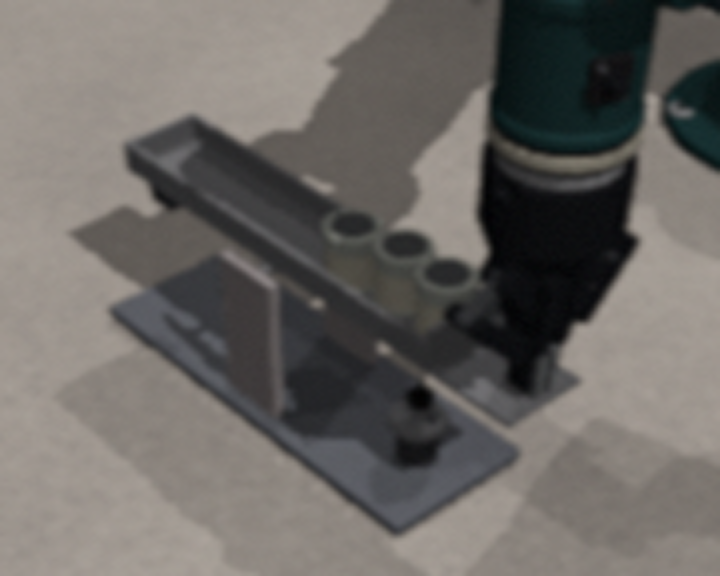

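Level and released, with the three pots still at the ledge end. Retract and check once more.

Emit:
arm_command(deltas=[[[0, 0, -2], 0, -1], [[0, 0, -5], 0, -1], [[0, 0, -15], 0, -1], [[5, 0, -25], 0, -1], [[10, 0, -30], 0, -1], [[10, 0, -25], 0, -1], [[5, 0, -10], 0, -1], [[0, 0, 0], 0, -1], [[0, 0, 0], 0, -1]])

```text
clock: 38.55
position: [527.3, 205.5, 253.3]
tcp_rot: [0.708, 0.706, -0.001, -0.0]
force: [0.0, 0.2, -0.1]
opening: -0.004
```

```bash
python3 tilt.py c15z.png
python3 - <<'E'
from h import *
im,d,c=snap('scene'); im2,d2,c2=snap('side','s15.png')
for P in (pts(d,c),pts(d2,c2)):
    r=P-np.array([524.6,-18.2,130]); u=r[:,1]+r[:,0]*.015; v=r[:,0]-r[:,1]*.015
    m=(abs(v)<18)&(r[:,2]>51)&(r[:,2]<60)&(u>-20)&(u<150); print(np.percentile(u[m],[1,99]),m.sum())
E
```

```text
38.55 [527.3 205.5 253.3] [ 0.   0.2 -0.1]
tilt -0.003949242410549215
[ 35.78414411 139.10217857] 396
[ 33.78812237 136.05151591] 334
```

View pics/c15z.png

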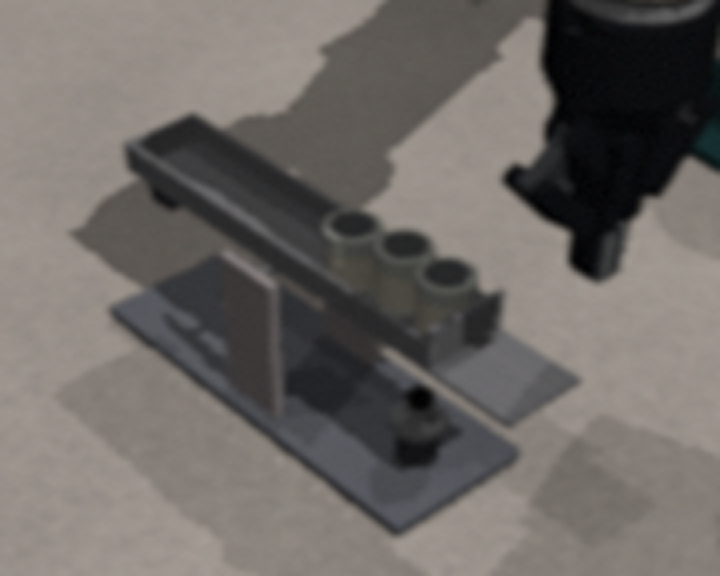

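View pics/s15.png

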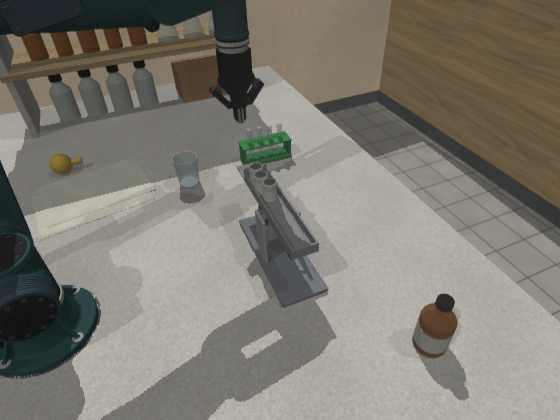

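The scene view shows the trough level, with three upright pots packed at the ledge end (around 350,225 to 447,270) and the hand clear. In the side view, the bottle, beaker and rack stand where they did.

```bash
python3 -c "
from workcell import robot
print(robot.job_done())"
```

```text
the job is handed in; nothing more can be done
None
```

The job is done and handed in at about 38.7 s, with no verdict reported.

- **Placing:** I stood the loose pot upright about 93 mm from the hinge, in the empty end of the trough.
- **Pressing home:** I pushed the ledge down with shut fingers. The stop came at about 0.48 rad. I pressed to 12.5 N, the highest reading I took on the trough, and held above 10 N for about 1.5 s.
- **Pots:** At the stop, the depth images put the row of three pots at about 31 to 139 mm from the hinge, packed against the ledge-end wall at 140 mm.
- **Easing back:** I brought the ledge up in steps of at most 2 mm. Every force reading showed contact until the trough was level, and only then did the fingers leave it.

**Last checks:**
- The measured tilt was -0.004 rad, which is level within the measurement error.
- All three pots are upright against the ledge end, spanning 34–36 mm to 136–139 mm. The two cameras differ by about 2–3 mm, within their calibration.
- By eye, the bottle, beaker and rack are unmoved.
- The hand touches nothing; the force reads about 0 N.

**Disagreement:** One tilt reading on the way up was 0.097 rad, where the finger height implied about 0.13 rad. The force still showed contact (2.3 N), so I took it as a fitting error. Forces were read only at the end of each move, so short peaks in between would not have shown.

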